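Index the fence stop and lock it

ROBOT

A 6-joint arm with a two-finger parallel gripper is mounted at the origin on the work surface. World frame = base frame: x ahead of the robot, y to its left, z up, the work surface at z = 0. Lengths are in m, angles in rad, forces in N, time in s.
With the tool pointing down it reaches from about 0.3 to 0.75 m from the base axis. Payload 8.5 kg.
Tool frame: the origin (TCP) lies at the very end of the fingers, on their centre line; the grasp point (between the pads) lies 19 mm behind it; y points along the fingers, z is the direction in which the jaws open and shut, and the axes are right-handed (so a half turn about y gives the same grasp; the last joint's range is limited). The gripper opens to 88 mm and grips with 3 to 60 N. Pads are 18 mm wide; open, the fingers measure 123 mm over their backs; the gripper's body (75 mm by 187 mm) begins 45 mm behind the grasp point.
Start: joints at [1.044, 0.381, 1.297, -0, 1.464, -0.215], TCP at [0.169, 0.523, 0.239] pointing down, gripper open.
Joint ranges: [-3.11, 3.11], [-0.89, 2.33], [0.22, 2.48], [-1.42, 4.56], [0.17, 2.85], [-2.88, 2.88]. Speed limits (rad/s): [2.39, 2.39, 3.14, 3.14, 3.14, 3.14].

INTERFACE

Orientations are given as [roll, pitch, yaw] about the fixed x, y, z axes, in that order (R = Rz(yaw) Ry(pitch) Rx(roll)).
In Python, from plant import observe, grab_frame, hand_in gives the robot as it stands.
- The arm moves only by the tool play_rows, never from a script. Its argument "steps" is a list of rows, each a list of 5 numbers: the finger opening in mm, from 0 to 88.1, then the shift along the tool's x, y, z in mm, then the turn about the tool's y in rad. In form: [[gripper, tx, ty, tz, turn], ...]. A call has exactly 5 rows; each row is the pose to reach, as a shift and turn from the pose commanded when the call began, along the tool's axes at that moment; what a row does not reach only later rows make up. A row lasts 1/12 s, in which the tool goes at most 41.7 mm and 7.16 degrees, less where a joint would pass 70% of its speed; a pose out of reach is approached as far as the arm can. A call with a gripper value outside its range is refused whole. The fingers move at their own pace and stop on an object; "grip_force" is the grip in N (left out, the last holds). Time passes only in rows, so rows that repeat a pose let the fingers close, or fill a call up. It gives the time, the measured TCP pose, the force and the opening at its end, in the units of the state.
- observe(): the state, without advancing time (a new reading comes with each control period).
- grab_frame(name): name is "scene" or "top" or "wrist"; returns a dict with "img" (384x512x3 uint8, red, green, blue), "depth" (384x512 float32, m along the optical axis (not along the pixel's ray), 0 where there is no reading), "fovy" (degrees; the focal length in pixels is half the picture's height over the tangent of half this angle, whatever the lens; pixels are square), "cx", "cy" (the principal point, pixels), "R" (3x3) and "t" (3): a world point X has camera coordinates R X + t. Camera axes: x right, y down, z forward; pixel columns grow to the right and rows downward; lengths in m; the calibration is good to about 2 mm. A picture is of the moment at which its call begins.
- hand_in(): hands the job in, once; it reports no verdict.
The state is a dict: "t": time; "q": joint angles; "qvel": joint speeds; "joint_efforts": joint torques, N m; "ee_pos": TCP position; "ee_rot": TCP orientation; "force": force on the tool from outside, world axes, zero at the start; "ft_torque": the same for the moment, N m; "opening": finger opening in m.
Only numpy, scipy, OpenCV 4.12 (cv2) and the standard library are available. Lean on these libraries where they do the work, as an engineer would, in place of code of your own. Each camera call takes 0.05 s, during which the arm holds its last target.

TASK

Push the red stop along the aluminium fence until its spring pin climbs the brass index plate and drops into the plate's notch, then press the yellow lock lever all the way down so that the stop is left locked in the notch. Only push and press: do not grip the stop between the fingers, do not pull the pin up by its black knob, and leave the wood offcut, pencil, tape measure and glue bottle where they are.

Things in the scene. Friction and masses are not known exactly. Their poses are not given: they have to be found in the camera images.
- fence: Straight aluminium fence fixed to the bench, 60 wide (its x) x 568 long (its y) x 40 mm high. Origin: centre of its underside, on the bench. Its +y points along the rail, the way the stop must be pushed; its -x side faces the robot.
- stop (a joint): Travel in m of the red stop along the fence's +y; 0 when its centre is 160 mm to the -y side of the fence's centre, range 0 to 0.32. It resists with about 1.5 N, stays where left, cannot leave the fence. A block on the fence's front (-x) half: 60 mm long along y with its end pads, front face 46 mm before the fence's centre line, top 80 mm above the bench.
- pad_right: Black rubber pad on the stop's -y end, the end to push on: 36 mm (x) x 5 mm (y) x 36 mm high, from 43 to 79 mm above the bench. Origin: pad centre, 27.5 mm to the -y side of the stop's centre and 22 mm in front of the fence's centre line.
- pad_left: Same rubber pad on the stop's +y end. Origin: pad centre, 27.5 mm to the +y side of the stop's centre.
- push_face (a point): Centre of the outer (-y) face of pad_right, where to push: 30 mm to the -y side of the stop's centre, 61 mm above the bench. Axes as the fence.
- stop_pin (a point): Point of the stop on the pin's axis, 40 mm above the bench (the fence's top); it does not rise with the pin. In the middle of the stop along y, 16 mm behind (+x) the fence's centre line. The pin is carried by the stop's rear arm, 32 mm wide (y), 64 to 80 mm above the bench, reaching 35 mm behind the centre line.
- pin (a joint): Height in m of the spring pin's round tip above the fence's top: 0 on the plain fence, 0.009 on the index plate's crest, about 0.003 dropped in the notch. It rides up and down by itself; a spring presses it down with 8 N at 0 and 0.4 N more per mm. Steel pin 10 mm thick, black knob 20 mm in diameter, knob top 96 mm above the bench at 0.
- index_plate: Brass plate fixed on the rear half of the fence's top, 28 x 74 (y) x 9 mm high, axes as the fence. Origin: underside, middle of the notch, 40 mm above the bench. Along y, both sides alike: 20 degree ramp from 37 to 12 mm from the middle, level crest from 12 to 7 mm, then a 50 degree V notch. The stop is home when stop_pin is level with this origin along y.
- notch (a point): Same point as the origin of index_plate: middle of the V notch. Pushing the stop up the ramp takes up to about 6 N; past the crest the force vanishes and the stop jumps by itself up to 7 mm into the notch; pushing it on, out of the notch, takes about 11 to 15 N.
- lever (a joint): Angle in rad of the yellow lock lever on the stop's front (-x) side: 0 raised 40 degrees, 0.7 level (fully down, locked, end of travel). Hinge parallel to the rail, 50 mm before the fence's centre line, 58 mm above the bench; the lever points from it to the fence's -x and is 76 mm long. It stays where left; 2 to 3 N on its paddle moves it.
- lever_tip (a point): Middle of the upper face of the lever's end paddle (22 mm along the lever, 30 mm wide), 65 mm from the hinge; about 104 mm above the bench when raised, 63 mm when locked. In the middle of the stop along the rail.
- offcut: Loose piece of pale wood, 55 x 110 x 18 mm, lying in front of the fence near its +y end. Origin: centre of underside. Bystander.
- pencil: Flat red carpenter's pencil, 160 mm long (along its y), 13 wide, 8 mm high, lying in front of the fence. Origin: underside, 75 mm from the blunt end. Bystander.
- tape: Yellow and black tape measure, 65 x 32 x 60 mm high, in front of the fence towards its -y end. Origin: centre of underside. Bystander.
- glue: White glue bottle with an orange cap, 54 mm diameter, 150 mm high, behind (+x of) the fence towards its +y end. Origin: centre of underside. Bystander.

How it is judged:
On the way, in this order (a step that is already met when the one before it is completed fails the run):
1. the stop's pin has dropped into the notch of the brass plate, with the lever still raised (y of stop_pin in the frame of index_plate between -0.003 and 0.003 m and value of joint pin below 0.005 m and value of joint lever below 0.25 rad), for 0.3 s.
2. the lock lever is pressed fully down with the stop still in the notch (y of stop_pin in the frame of index_plate between -0.003 and 0.003 m and value of joint pin below 0.005 m and value of joint lever above 0.6 rad), for 0.2 s.
At the end, for the whole second after the job is handed in: The stop is at rest with its pin down in the notch (within 3 mm of the notch's middle along the rail, pin tip under 5 mm above the fence's top), the lever is down (over 0.6 of 0.7 rad), and the four bystanders are within 30 mm of where they started (all of step 2 and velocity of joint stop between -0.005 and 0.005 m/s and distance of each of offcut, pencil, tape, glue from where it was at the start of the episode below 0.03 m); the robot touches nothing.
It fails at once if the stop is gripped: fingers press on both of its end pads at once (contact force between the fingers and pad_right above 0.5 N and contact force between the fingers and pad_left above 0.5 N).
It fails at once if the pin is pulled up by its knob (more than 13 mm above the fence's top; the plate lifts it 9 mm) (value of joint pin above 0.013 m).
It fails at once if a bystander is moved by more than 30 mm or lifted (distance of any of offcut, pencil, tape, glue from where it was at the start of the episode above 0.03 m or height (world z) of any of offcut, pencil, tape, glue above 0.02 m).
It also fails if it takes over 58 s, if anything falls off the work surface, if the arm or the gripper's body presses on something with over 40 N, if the wrist force passes 120 N, or if a joint passes its speed limit or range.

## Working session

There is one attempt and no reset: what is moved stays moved. The work goes in short steps, Python scripts to look and compute and a tool call to move; the robot and the scene stay as the last step left them, time stands still between calls to the robot, and variables do not carry over. Pictures are saved under pics/ and viewed, and the job is handed in when it is done.

Besides the shell and the picture viewer there is one more tool, called after "Request:" as a command line: name --pt "numbers of a row" for each row, then --argument value for the rest. play_rows: Moves the arm, as the interface text tells. Its arguments: {"type":"object","properties":{"steps":{"type":"array"},"grip_force":{"type":"number"}},"required":["steps"]}

```bash
mkdir -p pics; ls
python3 - <<'E'
from plant import observe, grab_frame
import cv2,numpy as np
s=observe()
for k,v in s.items(): print(k,np.round(v,4))
for n in ["scene","top","wrist"]:
    f=grab_frame(n); cv2.imwrite(f"pics/{n}0.png",cv2.cvtColor(f["img"],cv2.COLOR_RGB2BGR)); print(n,f["fovy"],f["cx"],f["cy"],np.round(f["R"],3).tolist(),np.round(f["t"],3)); np.savez(f"{n}0.npz",**f)
E
```

```text
pics
t 0.0
q [ 1.0437  0.3812  1.2983  0.      1.4636 -0.2153]
qvel [-0.001   0.0023 -0.0012  0.0005 -0.0017 -0.0009]
joint_efforts [ 3.10000e-03 -4.37925e+01 -2.24565e+01  7.15000e-02  3.50000e-02
 -1.00000e-04]
ee_pos [0.1686 0.5232 0.2382]
ee_rot [-1.5722e+00  3.0000e-04 -3.1180e-01]
force [-0.5496 -0.7186 -0.2073]
ft_torque [-0.0191  0.0183 -0.023 ]
opening 0.0882
scene 56.50108468188734 256.62514050332913 196.49367128080635 [[0.05, 0.999, -0.006], [0.731, -0.04, -0.682], [-0.681, 0.029, -0.732]] [ 0.012 -0.349  1.218]
top 46.90246697900875 253.79108027158364 196.90657927880116 [[0.024, -1.0, -0.0], [-0.983, -0.024, -0.182], [0.182, 0.005, -0.983]] [-0.043  0.576  1.081]
wrist 63.30096261693338 258.2912487832803 203.19470469800504 [[0.307, 0.952, -0.002], [0.917, -0.295, 0.268], [0.254, -0.084, -0.963]] [-0.549 -0.036  0.39 ]
```

View pics/scene0.png

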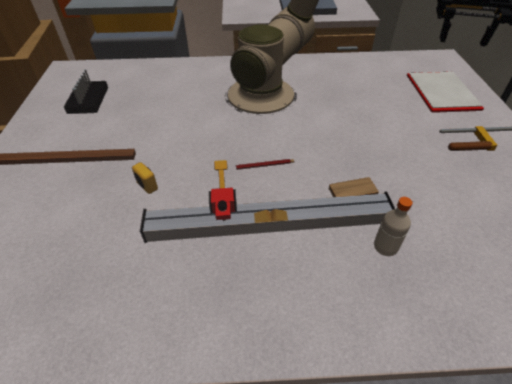

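View pics/top0.png

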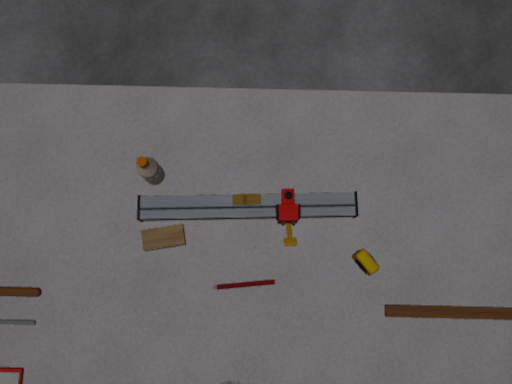

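View pics/wrist0.png

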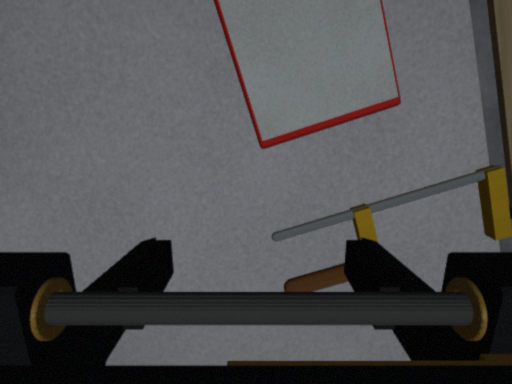

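The top view shows the stop at about (288,210), the brass plate at (247,200), the fence from (138,208) to (357,205), the tape at (366,262) and the lever paddle at (290,242). The scene view agrees. Next I measure them.

```bash
cat > h.py <<'E'
import numpy as np,cv2
from plant import grab_frame,observe
def foc(f): return f["img"].shape[0]/2/np.tan(np.radians(float(f["fovy"]))/2)
def ray(f,uv):
    uv=np.atleast_2d(uv).astype(float);k=foc(f)
    d=np.c_[(uv[:,0]-f["cx"])/k,(uv[:,1]-f["cy"])/k,np.ones(len(uv))]
    return -f["R"].T@f["t"], d@f["R"]
def plane(f,uv,z):
    c,d=ray(f,uv); return c+d*((z-c[2])/d[:,2])[:,None]
def proj(f,X):
    p=np.atleast_2d(X)@f["R"].T+f["t"];k=foc(f);return np.c_[p[:,0]/p[:,2]*k+f["cx"],p[:,1]/p[:,2]*k+f["cy"]]
def cloud(f):
    v,u=np.mgrid[:384,:512]; c,d=ray(f,np.c_[u.ravel(),v.ravel()]); return (c+d*f["depth"].reshape(-1,1)).reshape(384,512,3)
def tri(fs,uvs):
    A=np.zeros((3,3));b=np.zeros(3)
    for f,uv in zip(fs,uvs):
        c,d=ray(f,uv);d=d[0]/np.linalg.norm(d[0]);P=np.eye(3)-np.outer(d,d);A+=P;b+=P@c
    return np.linalg.solve(A,b)
def hsv(f): return cv2.cvtColor(f["img"],cv2.COLOR_RGB2HSV)
def comps(m,amin=15):
    n,l,s,c=cv2.connectedComponentsWithStats(m.astype(np.uint8)); return [(i,s[i].tolist(),c[i].round(1).tolist()) for i in range(1,n) if s[i][4]>=amin],l
def save(f,name,roi=None,sc=1):
    im=cv2.cvtColor(f["img"],cv2.COLOR_RGB2BGR)
    if roi: x0,y0,x1,y1=roi; im=im[y0:y1,x0:x1]
    cv2.imwrite("pics/"+name,cv2.resize(im,None,fx=sc,fy=sc,interpolation=cv2.INTER_CUBIC))
E
python3 - <<'E'
from h import *
for n in ["top","scene"]:
    f=dict(np.load(n+"0.npz")); H=hsv(f); P=cloud(f)
    print(n,"cam",-f["R"].T@f["t"])
    for nm,m in dict(red=((H[...,0]<6)|(H[...,0]>174))&(H[...,1]>180)&(H[...,2]>70),yel=(H[...,0]>14)&(H[...,0]<32)&(H[...,1]>150)&(H[...,2]>60)).items():
        cs,l=comps(m)
        for i,s,c in cs:
            p=P[l==i]; print(nm,s,c,np.median(p,0).round(4),p.min(0).round(3),p.max(0).round(3))
    save(f,n+"_z.png",(120,170,380,300) if n=="top" else (120,140,420,270),2.6)
    # planes
f=dict(np.load("top0.npz"));P=cloud(f)
for z in (0.04,):
    m=(abs(P[...,2]-z)<.004)&(P[...,0]>.3)&(P[...,1]>-.4)&(P[...,1]<.4)
    cs,l=comps(m,100)
    for i,s,c in cs:
        p=P[l==i];print(s,p.min(0),p.max(0));r=cv2.minAreaRect(p[:,:2].astype(np.float32));print(r, np.median(p[:,2]))
E
```

```text
top cam [ 0.37094527 -0.03467113  1.16728551]
red [278, 189, 21, 32, 469] [288.0, 207.8] [ 0.5434 -0.1153  0.0786] [ 0.371 -0.141  0.068] [ 0.595 -0.035  1.167]
red [218, 280, 56, 9, 195] [245.4, 284.1] [ 0.3568 -0.0122  0.0069] [ 0.345 -0.084  0.002] [0.371 0.057 1.167]
red [0, 368, 23, 16, 110] [12.8, 371.0] [0.1338 0.5543 0.0109] [0.103 0.534 0.005] [0.14  0.59  0.015]
yel [137, 157, 9, 9, 68] [141.1, 161.0] [0.6393 0.2398 0.1482] [ 0.371 -0.035  0.145] [0.65  0.25  1.167]
yel [233, 194, 27, 10, 237] [246.5, 198.9] [ 0.572  -0.0118  0.0449] [ 0.56  -0.043  0.036] [0.585 0.024 0.053]
yel [285, 223, 12, 23, 143] [289.4, 236.3] [ 0.4689 -0.1184  0.1006] [ 0.371 -0.134  0.061] [ 0.51  -0.035  1.167]
yel [353, 249, 26, 25, 330] [366.3, 261.0] [ 0.421  -0.3137  0.0578] [ 0.392 -0.342  0.018] [ 0.45  -0.286  0.065]
scene cam [ 1.0838677  -0.06122371  0.65378331]
red [408, 74, 75, 37, 222] [444.8, 103.3] [0.1369 0.5776 0.0099] [-0.088 -0.061  0.004] [1.084 0.7   0.654]
red [211, 188, 23, 29, 421] [222.2, 199.9] [ 0.5499 -0.1134  0.0789] [ 0.519 -0.139  0.043] [ 1.084 -0.061  0.654]
yel [9
[... 312 characters left out ...]
84 -0.061  0.654]
yel [133, 163, 23, 29, 330] [145.0, 175.7] [ 0.4409 -0.3047  0.0561] [ 0.398 -0.339  0.01 ] [ 0.455 -0.288  0.061]
yel [256, 210, 30, 11, 262] [270.4, 215.6] [ 0.5767 -0.0093  0.045 ] [ 0.562 -0.061  0.038] [1.084 0.025 0.654]
[294, 191, 64, 25, 1219] [ 0.53485754 -0.29635846  0.03600696] [ 0.60110556 -0.13338662  0.04393877]
((0.5657513737678528, -0.21498987078666687), (0.0632534772157669, 0.16213321685791016), 2.659527540206909) 0.03921280735760346
[137, 193, 144, 27, 2773] [ 0.51439727 -0.09770418  0.03600103] [0.59155758 0.27122554 0.04399367]
((0.5538012385368347, 0.08608121424913406), (0.06159805506467819, 0.36979758739471436), 2.6804609298706055) 0.039291352340208974
```

View pics/top_z.png

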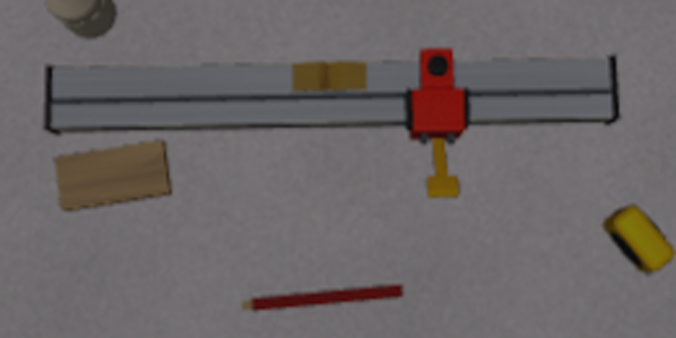

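View pics/scene_z.png

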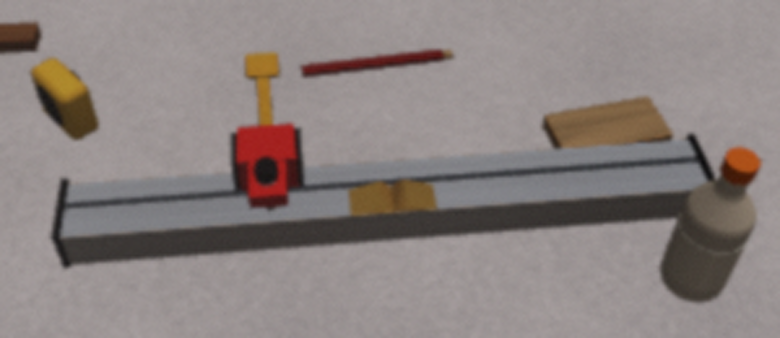

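Run:
```python
from h import *
t=dict(np.load("top0.npz"));s=dict(np.load("scene0.npz"))
out={}
for n,f in (("top",t),("scene",s)):
    P=cloud(f);H=hsv(f)
    # fence top by depth height
    m=(abs(P[...,2]-.0395)<.006)&(P[...,0]>.48)&(P[...,0]<.63)&(P[...,1]>-.32)&(P[...,1]<.3)
    m=cv2.morphologyEx(m.astype(np.uint8),cv2.MORPH_OPEN,np.ones((3,3)))
    cs,l=comps(m,200); p=np.vstack([plane(f,np.argwhere(l==i)[:,::-1],.04) for i,_,_ in cs])
    # edges: per y-bin extreme x, fit lines robustly
    for nm,fn in (("rear",np.max),("front",np.min)):
        b=np.arange(-.25,.2,.006);pts=[]
        for y in b:
            q=p[(p[:,1]>=y)&(p[:,1]<y+.006)]
            if len(q): pts.append((fn(q[:,0]),y+.003))
        vx,vy,x0,y0=cv2.fitLine(np.float32(pts),cv2.DIST_HUBER,0,.002,.001).ravel(); 
        print(n,nm,"yaw deg",np.degrees(np.arctan(-vx/vy)),"x at y=0",x0-y0*vx/vy)
    print("y range",p[:,1].min(),p[:,1].max())
    br=(H[...,0]>14)&(H[...,0]<32)&(H[...,1]>150)&(H[...,2]>60)&(P[...,0]>.55)&(P[...,0]<.6)&(abs(P[...,1])<.08)&(P[...,2]<.07)
    uv=np.argwhere(br)[:,::-1]; print("brass px",len(uv),"rect z.045:",cv2.minAreaRect(plane(f,uv,.0445)[:,:2].astype(np.float32)))
    # knob: dark in red region
    red=((H[...,0]<6)|(H[...,0]>174))&(H[...,1]>180)&(H[...,2]>70)
    cs,l=comps(red); 
    for i,st,c in cs:
        x,y,w,h,a=st
        if a>300:
            v=H[y:y+h,x:x+w,2]; d=(v<45)
            cc,ll=comps(d,6); print("knob cands",[(q[1],[q[2][0]+x,q[2][1]+y],plane(f,[q[2][0]+x,q[2][1]+y],.093)[0].round(4)) for q in cc])
    # paddle
    y=(H[...,0]>14)&(H[...,0]<32)&(H[...,1]>150)&(H[...,2]>60)&(P[...,0]<.52)&(P[...,0]>.44)&(abs(P[...,1]+.12)<.03)
    uv=np.argwhere(y)[:,::-1]; wide=[v for v in np.unique(uv[:,1]) if (uv[:,1]==v).sum()>=9]; uv=uv[np.isin(uv[:,1],wide)]
    out[n]=uv.mean(0);print("paddle px",uv.mean(0),len(uv),P[uv[:,1],uv[:,0]].mean(0),np.median(P[uv[:,1],uv[:,0]],0))
print("paddle tri",tri([t,s],[out["top"],out["scene"]]))
```

```text
top rear yaw deg 2.2977073 x at y=0 0.58584696
top front yaw deg 2.2764108 x at y=0 0.52824306
y range -0.29642423408809815 0.27196516935567844
brass px 237 rect z.045: ((0.5735917687416077, -0.009501058608293533), (0.02357860840857029, 0.06712576746940613), 1.3759880065917969)
knob cands [([7, 3, 7, 7, 40], [288.1, 194.8], array([ 0.5766, -0.1143,  0.093 ]))]
paddle px [290.07692308 241.02564103] 78 [ 0.46171555 -0.11934956  0.10449682] [ 0.46155455 -0.11927197  0.10446649]
scene rear yaw deg 2.3697932 x at y=0 0.5911432
scene front yaw deg 2.482703 x at y=0 0.53120834
y range -0.2972375577003822 0.2737600354197847
brass px 261 rect z.045: ((0.5752291679382324, -0.009085051715373993), (0.02785596251487732, 0.06632617115974426), 2.638702154159546)
knob cands [([8, 13, 7, 9, 53], [222.0, 205.4], array([ 0.5834, -0.1126,  0.093 ])), ([0, 17, 2, 9, 11], [211.2, 209.5], array([ 0.5936, -0.1348,  0.093 ]))]
paddle px [220.36666667 164.62222222] 90 [ 0.4658046  -0.11757489  0.10233815] [ 0.46621524 -0.11819247  0.10237325]
paddle tri [ 0.46213584 -0.11884207  0.09912168]
```

Fence yaw is about 2.4°, the stop is about 104 mm short of the notch, and the two views agree within a few mm. Now the transit at height.

Request:
play_rows --pt "0 25 0 -25 0" --pt "0 50 0 -50 0" --pt "0 75 0 -75 0" --pt "0 100 0 -100 0" --pt "0 125 0 -125 0" --grip_force 10

```text
t: 0.57
ee_pos: [0.2495, 0.3646, 0.2386]
ee_rot: [-1.571, 0.0, -0.311]
force: [0.7, -0.6, 0.4]
opening: 0.0568
```

Request:
play_rows --pt "0 25 0 -25 0" --pt "0 50 0 -50 0" --pt "0 75 0 -75 0" --pt "0 100 0 -100 0" --pt "0 125 0 -125 0"

```text
t: 0.98
ee_pos: [0.3302, 0.2073, 0.2388]
ee_rot: [-1.571, -0.0, -0.311]
force: [0.7, -0.2, 0.5]
opening: 0.024
```

Request:
play_rows --pt "0 25 0 -25 0" --pt "0 50 0 -50 0" --pt "0 75 0 -75 0" --pt "0 100 0 -100 0" --pt "0 125 0 -125 0"

```text
t: 1.4
ee_pos: [0.4109, 0.0497, 0.2387]
ee_rot: [-1.571, 0.0, -0.312]
force: [0.5, 1.2, -0.2]
opening: 0.0005
```

Request:
play_rows --pt "0 25 0 -25 0" --pt "0 50 0 -50 0" --pt "0 75 0 -75 0" --pt "0 100 0 -100 0" --pt "0 125 0 -125 0"

```text
t: 1.82
ee_pos: [0.4916, -0.1076, 0.2385]
ee_rot: [-1.571, 0.0, -0.312]
force: [0.3, 0.6, 0.3]
opening: 0.0006
```

```bash
cat > st.py <<'E'
from h import *
from scipy.spatial.transform import Rotation as Ro
TH=np.radians(2.37);EX=np.array([np.cos(TH),np.sin(TH)]);EY=np.array([-np.sin(TH),np.cos(TH)])
def st():
    o=observe();p=o["ee_pos"];r=Ro.from_euler("xyz",o["ee_rot"]).as_matrix()
    F=np.array(o["force"]);print("t",round(o["t"],2),"pos",np.round(p,4),"rot",np.round(o["ee_rot"],4),"c,s mm",(p[:2]@EX*1e3).round(1),(p[:2]@EY*1e3).round(1),"Fc,Fs,Fz",(F[:2]@EX).round(2),(F[:2]@EY).round(2),F[2].round(2),"op",round(o["opening"],4))
    return o,np.array(p),r
def to(c,s,z):
    o,p,r=st();w=np.r_[(c*EX+s*EY),z];print("tool shift mm",((w-p)@r*1e3).round(1),"turn for yaw",o["ee_rot"][2]-TH)
E
python3 -c "
from st import *
to(.5355,-.22,.056)"
```

```text
t 1.82 pos [ 0.4916 -0.1076  0.2385] rot [-1.5707e+00  4.0000e-04 -3.1220e-01] c,s mm 486.7 -127.8 Fc,Fs,Fz 0.33 0.62 0.35 op 0.0006
tool shift mm [ 77.7 182.5 -69.6] turn for yaw -0.3535531547223846
```

Request:
play_rows --pt "0 20 0 -18 -0.09" --pt "0 40 0 -36 -0.18" --pt "0 60 0 -54 -0.27" --pt "0 78 20 -70 -0.354" --pt "0 78 50 -70 -0.354"

```text
t: 2.23
ee_pos: [0.5463, -0.2004, 0.1895]
ee_rot: [-1.575, -0.005, 0.044]
force: [0.4, -0.7, -1.1]
opening: 0.0005
```

```bash
python3 -c "
from st import *
to(.5355,-.22,.056)
f=grab_frame('wrist');save(f,'w1.png');np.savez('w1.npz',**f)
f=grab_frame('scene');save(f,'s1.png',(120,80,420,270),2.5)"
```

```text
t 2.23 pos [ 0.5463 -0.2004  0.1895] rot [-1.5748 -0.0049  0.0443] c,s mm 537.6 -222.9 Fc,Fs,Fz 0.34 -0.73 -1.09 op 0.0005
tool shift mm [ -2.7 133.5   3.4] turn for yaw 0.002917942445635459
```

View pics/w1.png

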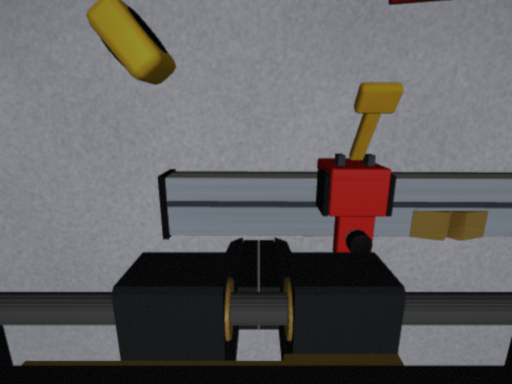

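View pics/s1.png

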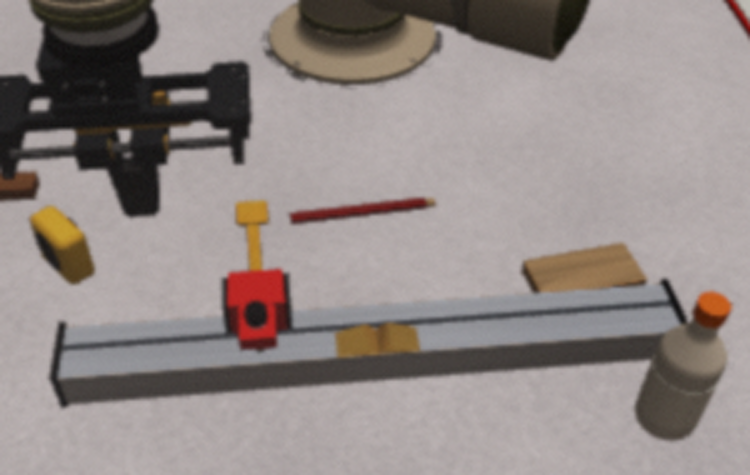

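The wrist view shows the stop block at (354,187), knob (359,243), paddle (379,97) and plate notch near (449,223), with the closed fingers centred on column 259. I check these against the earlier views.

Run:
```python
from st import *
w=dict(np.load("w1.npz"));s=dict(np.load("scene0.npz"));t=dict(np.load("top0.npz"))
def cs(p): return (p[:2]@EX*1e3).round(1),(p[:2]@EY*1e3).round(1),(p[2]*1e3).round(1)
print("knob",cs(tri([w,s,t],[(359,243),(222,205.4),(288.1,194.8)])))
print("paddle",cs(tri([w,s,t],[(380,99),(220.4,164.6),(290.1,241)])))
# notch bottom line at z~.041 and crest edges
print("notch w",cs(plane(w,[(449,225)],.045)[0]), "top", [cs(plane(t,[(120+324/2.6,170+77/2.6)],.045)[0])],"scene",cs(plane(s,[(120+396/2.6,140+195/2.6)],.045)[0]))
# pad_right outer face edge: left edge of pad at px ~(318,185), z~.079
print("pad edge",cs(plane(w,[(318,170)],.079)[0]),cs(plane(w,[(321,213)],.043)[0]))
```

```text
knob (np.float64(572.7), np.float64(-137.5), np.float64(87.3))
paddle (np.float64(456.8), np.float64(-137.3), np.float64(99.9))
notch w (np.float64(571.2), np.float64(-35.8), np.float64(45.0)) top [(np.float64(569.7), np.float64(-29.6), np.float64(45.0))] scene (np.float64(574.6), np.float64(-28.7), np.float64(45.0))
pad edge (np.float64(511.3), np.float64(-173.8), np.float64(79.0)) (np.float64(560.0), np.float64(-161.7), np.float64(43.0))
```

Request:
play_rows --pt "0 -1 27 1 0.003" --pt "0 -2 54 2 0.003" --pt "0 -2 81 3 0.003" --pt "0 -2 107 3 0.003" --pt "0 -2 133 3 0.003"

```text
t: 2.75
ee_pos: [0.5422, -0.193, 0.0563]
ee_rot: [-1.572, -0.001, 0.039]
force: [0.2, -0.2, 0.3]
opening: 0.0003
```

```bash
python3 -c "
from st import *
to(.5355,-.19,.056)
f=grab_frame('scene');save(f,'s2.png',(120,80,420,270),2.5)"
```

```text
t 2.75 pos [ 0.5422 -0.193   0.0563] rot [-1.5716e+00 -1.2000e-03  3.9400e-02] c,s mm 533.7 -215.2 Fc,Fs,Fz 0.14 -0.21 0.31 op 0.0003
tool shift mm [ 1.7  0.3 25.2] turn for yaw -0.001948434175227741
```

View pics/s2.png

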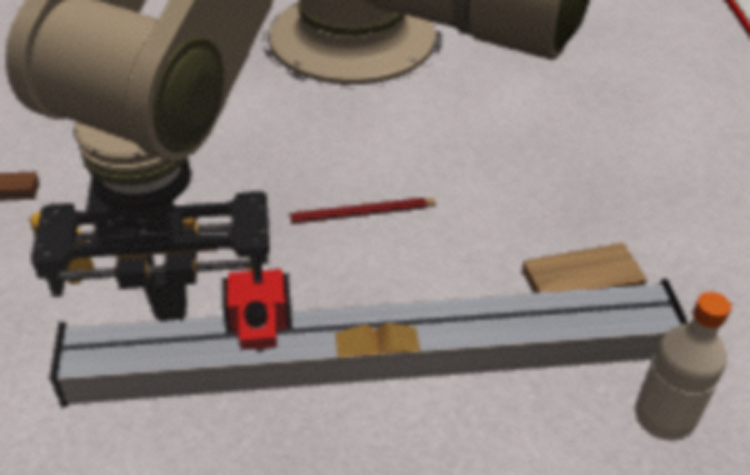

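The fingers now stand behind the -y pad at about (168,318) in the crop, in free air. I advance and keep the tip a little higher for knob clearance.

Request:
play_rows --pt "0 1 -3 4 0" --pt "0 2 -6 8 0" --pt "0 2 -6 12 0" --pt "0 2 -6 16 0" --pt "0 2 -6 20 0"

```text
t: 3.22
ee_pos: [0.5435, -0.173, 0.0632]
ee_rot: [-1.572, -0.002, 0.039]
force: [-0.4, 0.7, 0.1]
opening: 0.0006
```

Request:
play_rows --pt "0 0 0 2.5 0" --pt "0 0 0 5 0" --pt "0 0 0 7.5 0" --pt "0 0 0 10 0" --pt "0 0 0 12.5 0"

```text
t: 3.63
ee_pos: [0.5426, -0.1607, 0.0617]
ee_rot: [-1.571, 0.0, 0.039]
force: [-0.8, -2.8, -1.1]
opening: 0.0004
```

```bash
python3 -c "
from st import *
st()
f=grab_frame('scene');save(f,'s3.png',(120,80,420,270),2.5)
f=grab_frame('wrist');save(f,'w3.png')"
```

```text
t 3.63 pos [ 0.5426 -0.1607  0.0617] rot [-1.5709e+00  1.0000e-04  3.9200e-02] c,s mm 535.5 -183.0 Fc,Fs,Fz -0.91 -2.74 -1.08 op 0.0004
```

View pics/s3.png

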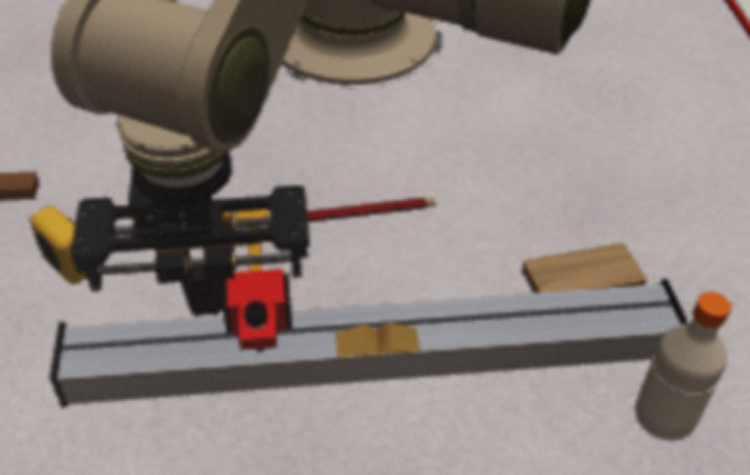

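View pics/w3.png

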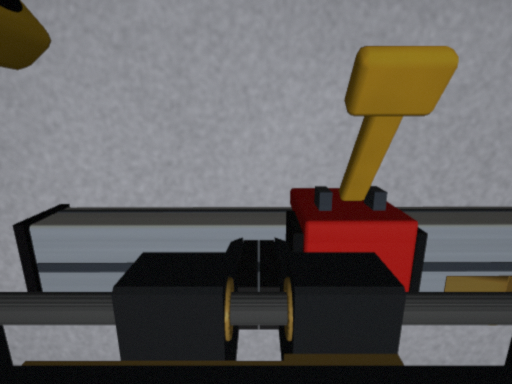

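Contact is made: -2.7 N along the rail at s = -183 mm, where -185 was predicted. I push steadily up to the ramp.

Request:
play_rows --pt "0 0 0 5 0" --pt "0 0 0 11 0" --pt "0 0 0 17 0" --pt "0 0 0 23 0" --pt "0 0 0 28 0"

```text
t: 4.15
ee_pos: [0.5414, -0.1321, 0.0617]
ee_rot: [-1.571, 0.0, 0.04]
force: [0.4, -1.5, -0.5]
opening: 0.0004
```

Request:
play_rows --pt "0 0 0 5 0" --pt "0 0 0 11 0" --pt "0 0 0 17 0" --pt "0 0 0 23 0" --pt "0 0 0 28 0"

```text
t: 4.57
ee_pos: [0.5403, -0.1042, 0.0617]
ee_rot: [-1.571, 0.0, 0.039]
force: [0.9, -2.5, -0.5]
opening: 0.0006
```

```bash
python3 -c "
from st import *
st()
f=grab_frame('scene');save(f,'s4.png',(120,80,420,270),2.5)"
```

```text
t 4.57 pos [ 0.5403 -0.1042  0.0617] rot [-1.5706e+00  2.0000e-04  3.9400e-02] c,s mm 535.5 -126.4 Fc,Fs,Fz 0.83 -2.57 -0.49 op 0.0006
```

View pics/s4.png

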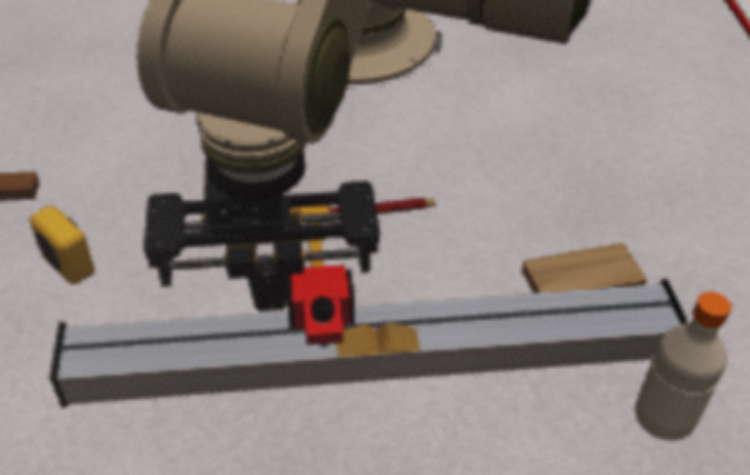

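The stop has slid with the finger and its arm is now at the start of the plate, (322,335) in the crop. I go slower up the ramp.

Request:
play_rows --pt "0 0 0 3 0" --pt "0 0 0 6 0" --pt "0 0 0 9 0" --pt "0 0 0 12 0" --pt "0 0 0 15 0"

```text
t: 5.03
ee_pos: [0.5398, -0.0906, 0.0618]
ee_rot: [-1.573, 0.0, 0.039]
force: [-2.2, -13.3, -0.2]
opening: 0.0003
```

Request:
play_rows --pt "0 0 0 2 0" --pt "0 0 0 4 0" --pt "0 0 0 6 0" --pt "0 0 0 8 0" --pt "0 0 0 10 0"

```text
t: 5.45
ee_pos: [0.5394, -0.0807, 0.0618]
ee_rot: [-1.572, 0.0, 0.039]
force: [-1.7, -7.6, -0.2]
opening: 0.0005
```

```bash
python3 -c "
from st import *
st()
f=grab_frame('scene');save(f,'s5.png',(170,80,370,230),3.5)"
```

```text
t 5.45 pos [ 0.5394 -0.0807  0.0618] rot [-1.5723e+00  1.0000e-04  3.9100e-02] c,s mm 535.6 -102.9 Fc,Fs,Fz -1.99 -7.56 -0.21 op 0.0005
```

View pics/s5.png

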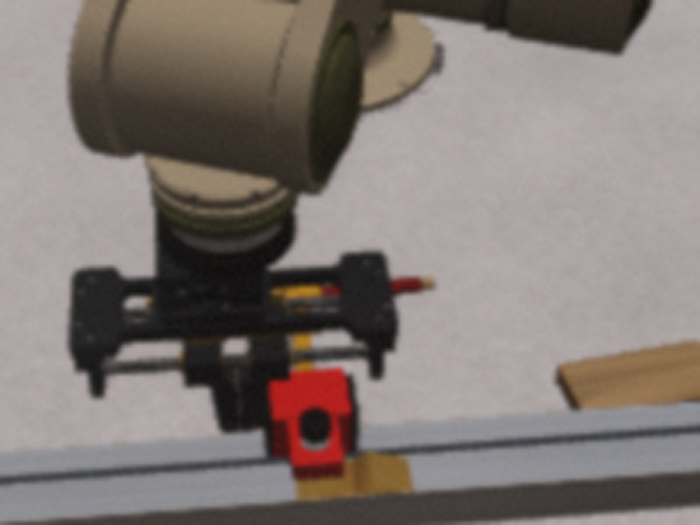

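The pin knob has lifted (a steel ring shows under it at (317,440)), and the force is 7.6 N on the ramp. I continue slowly.

Request:
play_rows --pt "0 0 0 1.5 0" --pt "0 0 0 3 0" --pt "0 0 0 4.5 0" --pt "0 0 0 6 0" --pt "0 0 0 7.5 0"

```text
t: 5.92
ee_pos: [0.5391, -0.0732, 0.0618]
ee_rot: [-1.572, 0.0, 0.039]
force: [-3.4, -7.1, 0.2]
opening: 0.0005
```

Request:
play_rows --pt "0 0 0 1 0" --pt "0 0 0 2 0" --pt "0 0 0 3 0" --pt "0 0 0 4 0" --pt "0 0 0 5 0"

```text
t: 6.33
ee_pos: [0.5388, -0.0678, 0.0618]
ee_rot: [-1.571, 0.0, 0.039]
force: [-1.4, -3.4, 0.1]
opening: 0.0008
```

```bash
python3 -c "
from st import *
st()
f=grab_frame('scene');save(f,'s6.png',(170,80,370,230),3.5)"
```

```text
t 6.33 pos [ 0.5388 -0.0678  0.0618] rot [-1.5713e+00  2.0000e-04  3.8900e-02] c,s mm 535.6 -90.0 Fc,Fs,Fz -1.52 -3.36 0.09 op 0.0008
```

View pics/s6.png

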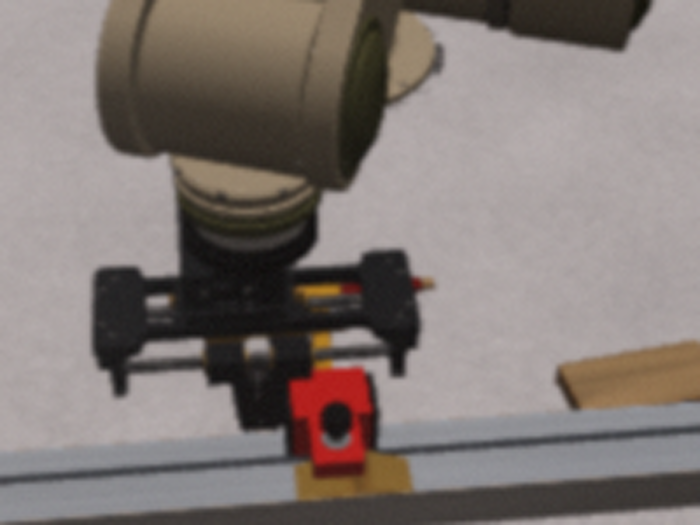

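Force is down to 3.4 N and the knob is fully raised, so the pin is on the level crest. I creep.

Request:
play_rows --pt "0 0 0 0.6 0" --pt "0 0 0 1.2 0" --pt "0 0 0 1.8 0" --pt "0 0 0 2.4 0" --pt "0 0 0 3 0"

```text
t: 6.8
ee_pos: [0.5389, -0.0641, 0.0618]
ee_rot: [-1.57, -0.0, 0.039]
force: [1.2, -0.4, -0.1]
opening: 0.0009
```

```bash
python3 -c "
from st import *
st()
f=grab_frame('scene');save(f,'s7.png',(170,80,370,230),3.5)"
```

```text
t 6.8 pos [ 0.5389 -0.0641  0.0618] rot [-1.5704e+00 -3.0000e-04  3.9100e-02] c,s mm 535.8 -86.4 Fc,Fs,Fz 1.17 -0.43 -0.09 op 0.0009
```

View pics/s7.png

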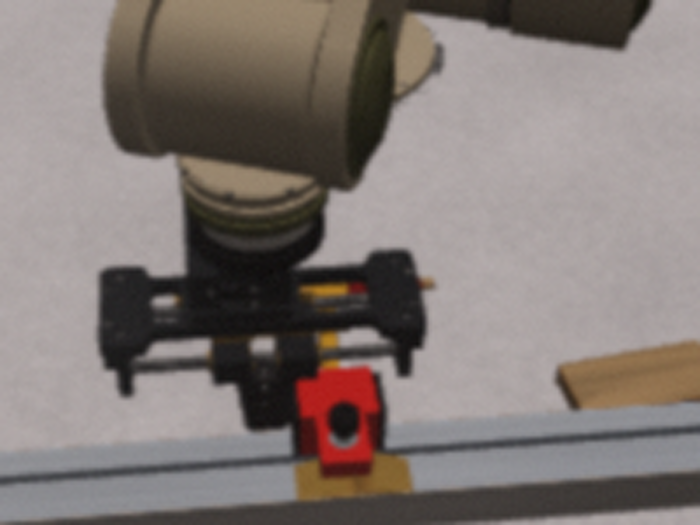

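```bash
python3 -c "
from st import *
st()
f=grab_frame('scene');save(f,'s8.png',(220,160,320,235),7)
st()"
```

```text
t 6.85 pos [ 0.5389 -0.0641  0.0618] rot [-1.5704e+00 -2.0000e-04  3.9300e-02] c,s mm 535.8 -86.3 Fc,Fs,Fz -0.66 1.44 0.31 op 0.0004
t 6.9 pos [ 0.5389 -0.0642  0.0617] rot [-1.5705e+00 -2.0000e-04  3.9300e-02] c,s mm 535.7 -86.4 Fc,Fs,Fz 0.26 -0.58 0.14 op 0.0005
```

View pics/s8.png

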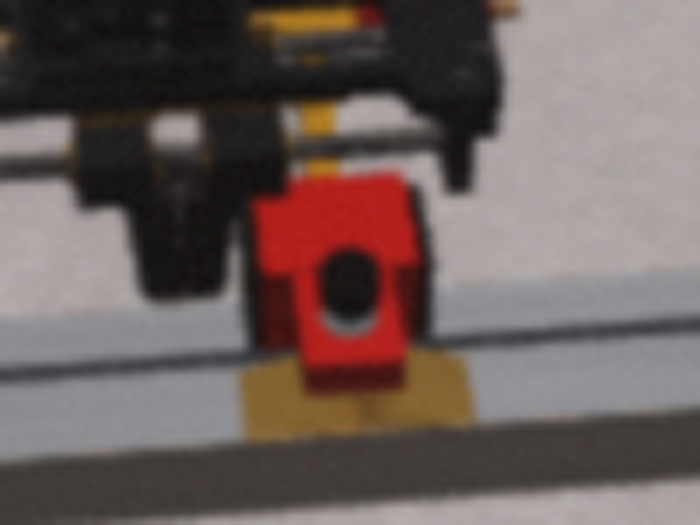

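The zoom shows a gap between finger (225) and pad (245), and the arm centred near the V notch (about 354 against plate middle 359), so the stop has jumped ahead. I back off and check with clear views.

Request:
play_rows --pt "0 0 0 -5 0" --pt "0 0 0 -15 0" --pt "0 0 -15 -30 0" --pt "0 0 -50 -40 0" --pt "0 0 -85 -45 0"

```text
t: 7.32
ee_pos: [0.54, -0.1112, 0.147]
ee_rot: [-1.57, 0.003, 0.038]
force: [0.9, -0.3, 1.4]
opening: 0.0008
```

Request:
play_rows --pt "0 0 -30 -10 0" --pt "0 0 -60 -20 0" --pt "0 0 -75 -30 0" --pt "0 0 -75 -30 0" --pt "0 0 -75 -30 0"

```text
t: 7.73
ee_pos: [0.5416, -0.1402, 0.2216]
ee_rot: [-1.571, -0.001, 0.038]
force: [-0.7, -0.5, -0.4]
opening: 0.0005
```

```bash
python3 -c "
from st import *
st()
for n in ('scene','wrist'):
    f=grab_frame(n);np.savez(n+'9.npz',**f);save(f,n+'9.png',(210,150,330,240) if n=='scene' else None,6 if n=='scene' else 1.5)
"
```

```text
t 7.73 pos [ 0.5416 -0.1402  0.2216] rot [-1.571e+00 -6.000e-04  3.790e-02] c,s mm 535.3 -162.5 Fc,Fs,Fz -0.68 -0.49 -0.35 op 0.0005
```

View pics/scene9.png

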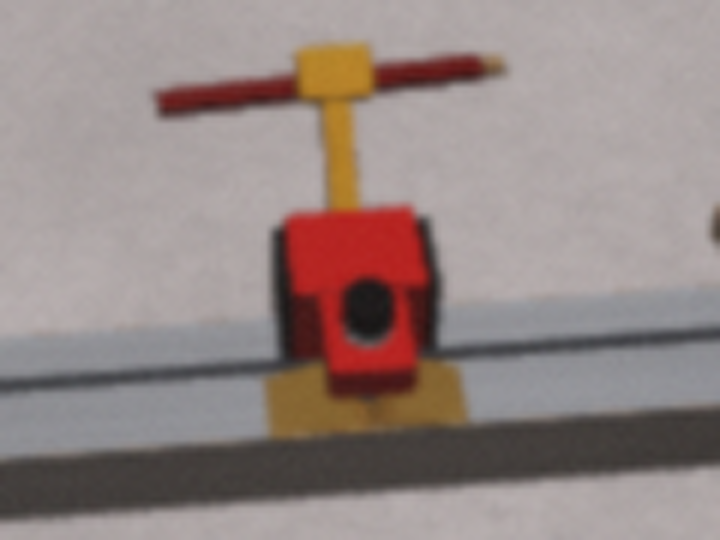

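View pics/wrist9.png

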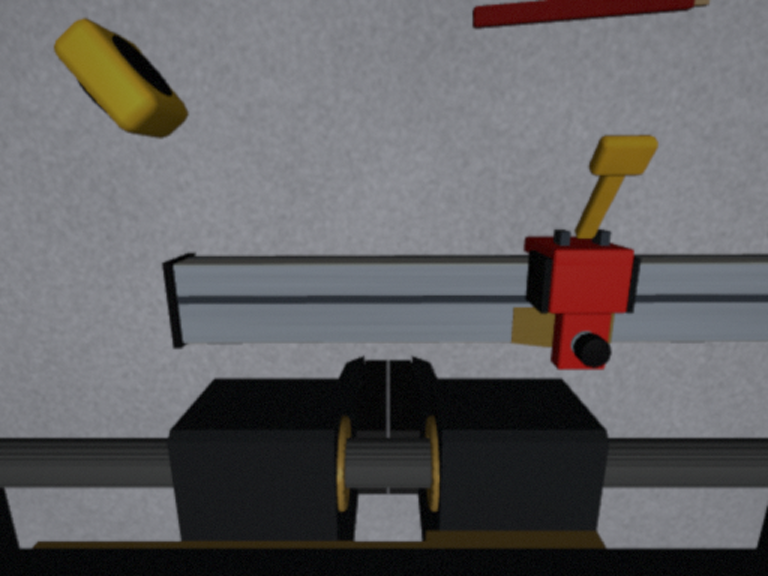

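Run:
```python
from st import *
f=dict(np.load("scene9.npz"));w=dict(np.load("wrist9.npz"))
def cs(p): return (p[:2]@EX*1e3).round(1),(p[:2]@EY*1e3).round(1)
H=hsv(f)
q=lambda x,y:(210+x/6-.4,150+y/6-.4)
for n,a,z in (("plateL",q(268,437),.04),("plateR",q(470,423),.04),("armL",q(330,397),.064),("armR",q(415,388),.064),("notchV",q(372,400),.043),("blockL",q(290,218),.08),("blockR",q(412,207),.08)):
    print(n,cs(plane(f,[a],z)[0]))
v=H[190:215,262:282,2];d=(v<60)&(H[190:215,262:282,1]<255)
cc,l=comps(d,15);k=[(c[2][0]+262,c[2][1]+190) for c in cc];print(k,[c[1] for c in cc])
wk=(591/1.5,349/1.5)
for kk in k:
    p=tri([f,w],[kk,wk]);print("knob tri",cs(p),p[2])
print("paddle tri",*[ (cs(p),p[2]) for p in [tri([f,w],[q(337,72),(624/1.5,154/1.5)])]])
```

```text
plateL (np.float64(587.8), np.float64(-70.1))
plateR (np.float64(588.3), np.float64(4.5))
armL (np.float64(590.9), np.float64(-47.8))
armR (np.float64(589.6), np.float64(-17.0))
notchV (np.float64(576.4), np.float64(-30.4))
blockL (np.float64(515.6), np.float64(-55.1))
blockR (np.float64(514.2), np.float64(-8.7))
[(271.0, 201.2)] [[6, 7, 7, 10, 58]]
knob tri (np.float64(572.2), np.float64(-32.5)) 0.08837426720665424
paddle tri ((np.float64(454.9), np.float64(-31.2)), np.float64(0.09724817143132393))
```

Plate middle is s = -32.8, arm middle -32.4 and knob -32.5, so the stop is home in the notch with the lever still raised. Next I go above the paddle.

```bash
python3 -c "
from st import *
to(.452,-.0325,.13)"
```

```text
t 7.83 pos [ 0.5412 -0.1391  0.2202] rot [-1.5693  0.0024  0.0391] c,s mm 534.9 -161.4 Fc,Fs,Fz 0.48 0.07 -0.09 op 0.0005
tool shift mm [-83.   90.6 128.6] turn for yaw -0.002287240632893227
```

Request:
play_rows --pt "0 -17 0 26 0" --pt "0 -34 0 52 0" --pt "0 -51 0 78 0" --pt "0 -68 0 104 0" --pt "0 -83 10 129 0"

```text
t: 8.25
ee_pos: [0.4525, -0.0123, 0.2115]
ee_rot: [-1.571, -0.0, 0.04]
force: [0.2, -0.6, 0.2]
opening: 0.0005
```

Request:
play_rows --pt "0 0 25 0 0" --pt "0 0 50 0 0" --pt "0 0 70 0 0" --pt "0 0 80 0 0" --pt "0 0 80 0 0"

```text
t: 8.67
ee_pos: [0.4519, -0.0129, 0.1288]
ee_rot: [-1.569, 0.006, 0.04]
force: [-0.3, -0.2, 0.3]
opening: 0.0003
```

```bash
python3 -c "
from st import *
to(.452,-.0325,.064)
for n in ('scene','wrist'):
    f=grab_frame(n);save(f,n+'10.png',(170,100,350,235) if n=='scene' else None,4 if n=='scene' else 1.5)
"
```

```text
t 8.67 pos [ 0.4519 -0.0129  0.1288] rot [-1.5685  0.0064  0.0399] c,s mm 451.0 -31.6 Fc,Fs,Fz -0.29 -0.23 0.31 op 0.0003
tool shift mm [ 1.4 64.8 -1.1] turn for yaw -0.0015061487534200543
```

View pics/scene10.png

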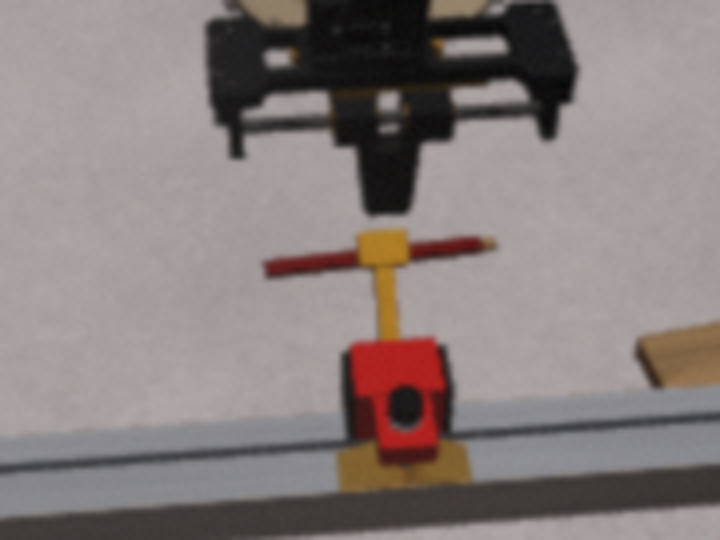

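View pics/wrist10.png

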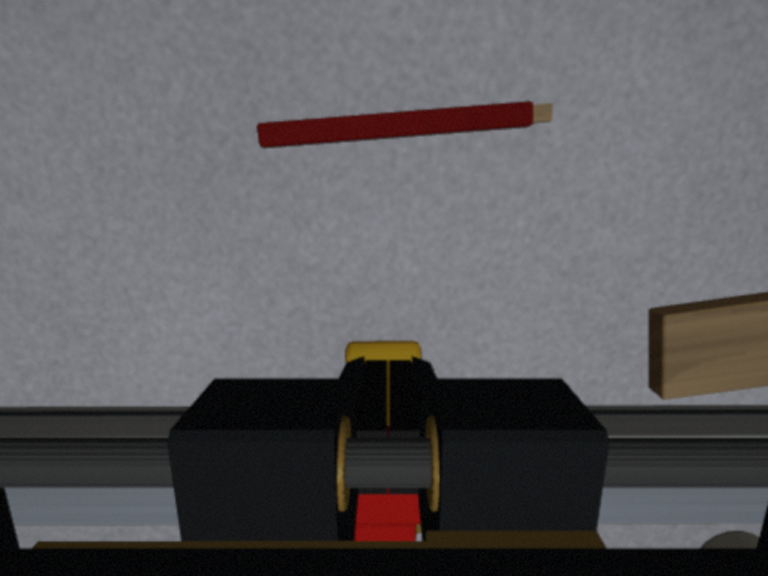

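The closed fingers are centred over the paddle (wrist view: paddle at (383,350), fingers at column 388). I press down.

Request:
play_rows --pt "0 1 6 -0.5 0" --pt "0 1 12 -1 0" --pt "0 1 18 -1 0" --pt "0 1 24 -1 0" --pt "0 1 30 -1 0"

```text
t: 9.18
ee_pos: [0.4539, -0.0147, 0.1013]
ee_rot: [-1.571, 0.002, 0.039]
force: [-1.0, 0.1, 3.3]
opening: 0.0006
```

Request:
play_rows --pt "0 0 5 0 0" --pt "0 0 10 0 0" --pt "0 0 15 0 0" --pt "0 0 20 0 0" --pt "0 0 25 0 0"

```text
t: 9.6
ee_pos: [0.4548, -0.0147, 0.0763]
ee_rot: [-1.571, 0.0, 0.039]
force: [-1.4, 0.7, 2.5]
opening: 0.0005
```

```bash
python3 -c "
from st import *
to(.452,-.0325,.063)
f=grab_frame('scene');save(f,'s11.png',(170,100,350,235),4)
"
```

```text
t 9.6 pos [ 0.4548 -0.0147  0.0763] rot [-1.5708  0.      0.0393] c,s mm 453.8 -33.5 Fc,Fs,Fz -1.42 0.72 2.53 op 0.0005
tool shift mm [-1.8 13.3  1. ] turn for yaw -0.0021123617547370785
```

View pics/s11.png

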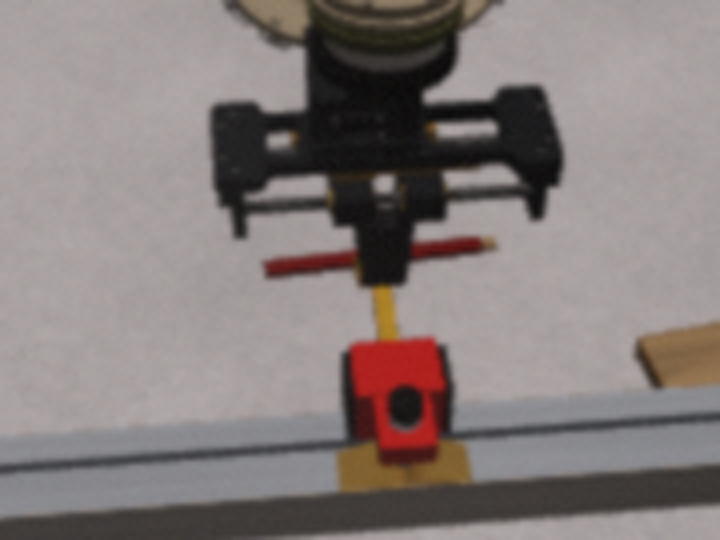

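Request:
play_rows --pt "0 -1 3 0 0" --pt "0 -2 6 0 0" --pt "0 -2 9 0 0" --pt "0 -2 11 0 0" --pt "0 -2 12.5 0 0"

```text
t: 10.07
ee_pos: [0.4525, -0.0148, 0.064]
ee_rot: [-1.571, 0.001, 0.039]
force: [-1.4, -0.1, 2.8]
opening: 0.0004
```

Request:
play_rows --pt "0 0 0.5 0 0" --pt "0 0 1 0 0" --pt "0 0 1.5 0 0" --pt "0 0 1.5 0 0" --pt "0 0 1.5 0 0"

```text
t: 10.48
ee_pos: [0.4526, -0.0148, 0.0631]
ee_rot: [-1.571, 0.0, 0.039]
force: [-4.3, 0.2, 6.8]
opening: 0.0005
```

Request:
play_rows --pt "0 0 0.5 0 0" --pt "0 0 1 0 0" --pt "0 0 1 0 0" --pt "0 0 1 0 0" --pt "0 0 1 0 0"

```text
t: 10.9
ee_pos: [0.4526, -0.0148, 0.0627]
ee_rot: [-1.571, -0.0, 0.039]
force: [-5.2, 0.3, 17.1]
opening: 0.0005
```

The force jumped to 17 N while the tip moved only 0.4 mm and stands at 62.7 mm (63 expected), so the lever is at its end stop. I retract straight up.

Request:
play_rows --pt "0 0 -3 0 0" --pt "0 0 -12 0 0" --pt "0 0 -40 0 0" --pt "0 0 -75 0 0" --pt "0 0 -110 0 0"

```text
t: 11.32
ee_pos: [0.4524, -0.0146, 0.1728]
ee_rot: [-1.57, 0.001, 0.039]
force: [0.4, -0.3, -0.4]
opening: 0.0002
```

Request:
play_rows --pt "0 -15 -20 -30 0" --pt "0 -30 -40 -60 0" --pt "0 -40 -60 -95 0" --pt "0 -40 -60 -125 0" --pt "0 -40 -60 -125 0"

```text
t: 11.73
ee_pos: [0.4182, -0.1456, 0.2328]
ee_rot: [-1.574, -0.003, 0.035]
force: [-0.8, 0.1, -1.0]
opening: 0.0004
```

```bash
python3 -c "
from st import *
st()
for n in ('scene','wrist','top'):
    f=grab_frame(n);np.savez(n+'12.npz',**f);save(f,n+'12.png',(200,140,340,240) if n=='scene' else None,5 if n=='scene' else 1.5)
"
```

```text
t 11.73 pos [ 0.4182 -0.1456  0.2328] rot [-1.5738 -0.0029  0.0351] c,s mm 411.8 -162.7 Fc,Fs,Fz -0.76 0.1 -0.98 op 0.0004
```

View pics/scene12.png

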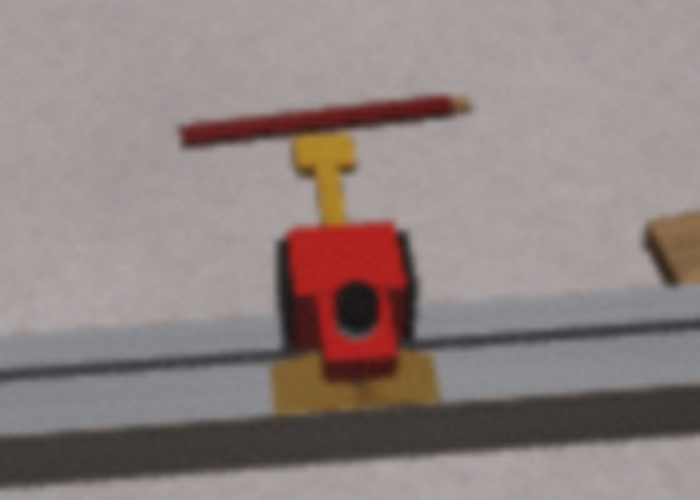

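View pics/wrist12.png

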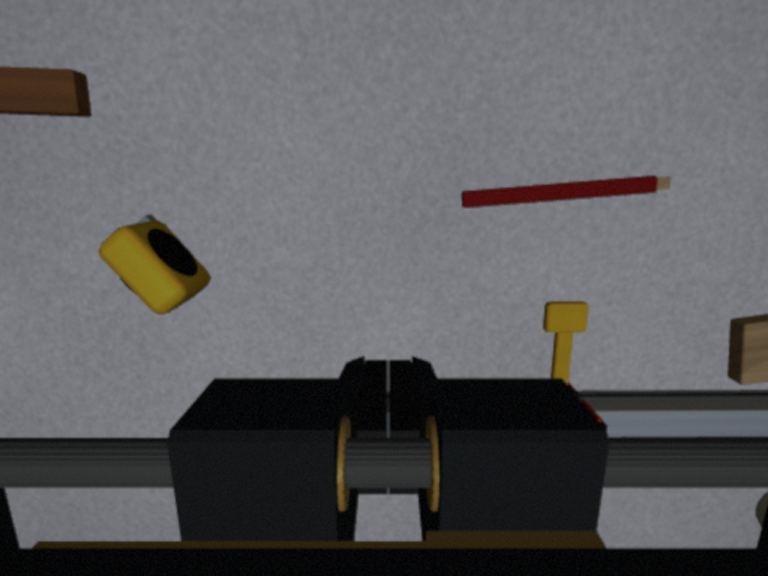

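View pics/top12.png

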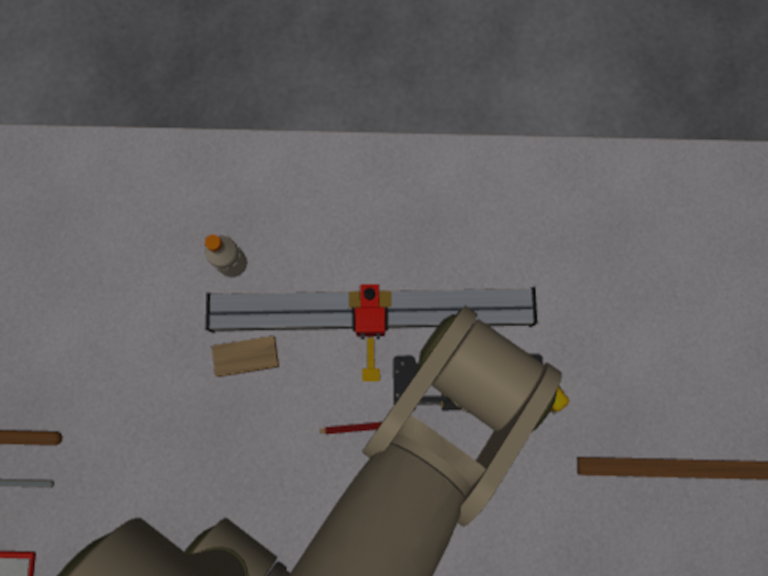

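The stop sits with brass showing evenly on both sides of it (top: 349–390, knob 370), the lever is lowered and the bystanders look unmoved. One check of the paddle height and stop position before handing in.

Run:
```python
from st import *
s=dict(np.load("scene12.npz"));t=dict(np.load("top12.npz"));w=dict(np.load("wrist12.npz"))
cs=lambda p:(p[:2]@EX*1e3).round(1),
g=lambda p:((p[:2]@EX*1e3).round(1),(p[:2]@EY*1e3).round(1),(p[2]*1e3).round(1))
q=lambda x,y:(200+x/5-.4,140+y/5-.4)
a=q(324,154);b=(371.5/1.5,375/1.5);c=(566/1.5,317/1.5)
print("paddle tri",g(tri([s,t,w],[a,b,c])),g(tri([s,w],[a,c])))
for n,f,u in (("s",s,a),("t",t,b),("w",w,c)):
    P=cloud(f);print(n,"depth pt",g(P[int(u[1]),int(u[0])]))
for n,u,z in (("plateL",q(275,412),.04),("plateR",q(440,401),.04),("armL",q(324,379),.064),("armR",q(396,373),.064)): print(n,g(plane(s,[u],z)[0]))
t0=dict(np.load("top0.npz"))
d=np.abs(t["img"].astype(int)-t0["img"]).max(2)
for n,(x0,y0,x1,y1) in dict(glue=(132,150,170,188),offcut=(138,222,190,252),pencilTip=(210,278,250,292)).items(): print(n,"max diff, n>40:",d[y0:y1,x0:x1].max(),(d[y0:y1,x0:x1]>40).sum())
for n in ("tape",):
    H=hsv(w);m=(H[...,0]>14)&(H[...,0]<32)&(H[...,1]>150)&(H[...,2]>60);P=cloud(w)
    for i,st_,c in comps(m,60)[0]: print(st_,c,P[int(c[1]),int(c[0])].round(3))
```

```text
paddle tri (np.float64(440.7), np.float64(-33.6), np.float64(57.3)) (np.float64(441.3), np.float64(-32.5), np.float64(57.0))
s depth pt (np.float64(444.0), np.float64(-33.6), np.float64(61.0))
t depth pt (np.float64(439.4), np.float64(-34.2), np.float64(62.9))
w depth pt (np.float64(440.0), np.float64(-34.3), np.float64(60.3))
plateL (np.float64(586.6), np.float64(-69.3), np.float64(40.0))
plateR (np.float64(587.4), np.float64(3.9), np.float64(40.0))
armL (np.float64(589.8), np.float64(-48.1), np.float64(64.0))
armR (np.float64(589.4), np.float64(-16.9), np.float64(64.0))
glue max diff, n>40: 6 0
offcut max diff, n>40: 6 0
pencilTip max diff, n>40: 31 0
[66, 148, 74, 61, 2018] [98.5, 178.7] [ 0.416 -0.31   0.058]
[363, 202, 29, 54, 861] [375.8, 221.1] [ 0.452 -0.017  0.062]
[225, 284, 6, 29, 109] [227.4, 297.6] [ 0.388 -0.151  0.314]
[288, 286, 5, 55, 214] [289.7, 314.1] [ 0.392 -0.137  0.316]
[224, 319, 7, 22, 96] [227.1, 329.9] [ 0.396 -0.151  0.316]
```

Everything matches: paddle at about 61 mm (63 when locked), stop middle -32.5 against plate middle -32.7, bystanders unmoved. Handing in.

```bash
python3 -c "
from plant import hand_in
print(hand_in())"
```

```text
the job is handed in; nothing more can be done
None
```

The red stop is in the notch with the yellow lever pressed fully down. I handed the job in at about 12 s of the 58 s; `hand_in` gives no verdict.

**What I did:** I pushed the -y pad with the closed fingers along the fence. The force was up to about 7.6 N on the ramp, apart from one 13 N reading as the pin met the ramp foot. It fell to zero when the stop jumped ahead of the finger. I then backed off and pressed the paddle straight down until it reached its end stop (17 N, fingertip at 62.7 mm), and moved the arm clear.

**Last checks:**
- **Stop:** its middle is at -32.5 mm along the rail against -32.7 mm for the plate's middle, within the 3 mm allowed.
- **Pin:** I did not measure its height directly. I judged the drop from the vanished force, the jump and the knob's lower position in the pictures.
- **Lever:** depth readings put the paddle at 60–63 mm, where 63 mm is locked. The rays from two and three views gave 57 mm, a few mm lower, which I put down to hand-picked pixels.
- **Bystanders:** the glue, the offcut and the pencil's tip end look unchanged in the top view. The tape measure is at (0.416, -0.310) m against about (0.421, -0.314) m at the start, within measuring error.

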